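# Pack the flat keys into the transport case and lock it

## Task

Pack every key paddle lying on the marble into the grey key case and draw the case's lock slide back fully to its stop at the green end, both while the lid is still open. Then lower the lid gently until it is fully shut, and only then push the lock slide fully home to its stop at the red end so that the case is locked. Leave everything else on the shelf where it is.

Things in the scene. Friction and masses are not known exactly. Their poses are not given: they have to be found in the camera images.
- key_blue: Blue key paddle: plastic paddle 70 x 32 x 18 mm with a brass key rigidly fixed to one end (116 mm long in all, 70 g), lying flat on the marble. Origin: centre of the paddle's underside; x points along the paddle towards the key (paddle ends at x = 35 mm, key tip at x = 81 mm, key 4 mm thick at half the paddle's height), z up. May be absent.
- key_red: Red key paddle: plastic paddle 70 x 32 x 18 mm with a brass key rigidly fixed to one end (116 mm long in all, 70 g), lying flat on the marble. Origin: centre of the paddle's underside; x points along the paddle towards the key (paddle ends at x = 35 mm, key tip at x = 81 mm, key 4 mm thick at half the paddle's height), z up. May be absent.
- key_yellow: Yellow key paddle: plastic paddle 70 x 32 x 18 mm with a brass key rigidly fixed to one end (116 mm long in all, 70 g), lying flat on the marble. Origin: centre of the paddle's underside; x points along the paddle towards the key (paddle ends at x = 35 mm, key tip at x = 81 mm, key 4 mm thick at half the paddle's height), z up. May be absent.
- key_green: Green key paddle: plastic paddle 70 x 32 x 18 mm with a brass key rigidly fixed to one end (116 mm long in all, 70 g), lying flat on the marble. Origin: centre of the paddle's underside; x points along the paddle towards the key (paddle ends at x = 35 mm, key tip at x = 81 mm, key 4 mm thick at half the paddle's height), z up. May be absent.
- key_orange: Orange key paddle: plastic paddle 70 x 32 x 18 mm with a brass key rigidly fixed to one end (116 mm long in all, 70 g), lying flat on the marble. Origin: centre of the paddle's underside; x points along the paddle towards the key (paddle ends at x = 35 mm, key tip at x = 81 mm, key 4 mm thick at half the paddle's height), z up. May be absent.
- case: Fixed grey steel key case, open-topped box 180 (x) x 260 (y) x 80 mm high, walls and floor 5 mm. Origin: centre of the underside; its -x side faces the robot, y to the robot's left. Joined on in front is the lock bed, a block at own x -156 to -90 mm, 290 mm wide, 60 mm high, striped green on its right half (-y), red on its left (+y). Lid hinged on the far (+x) rim.
- case_in (a point): Centre of the case's inner floor (5 mm above the marble); axes as the case. Inside it measures 170 x 250 mm and 75 mm deep.
- lid (a joint): Lid angle, rad: 0 shut flat on the rim, grows as it opens (1.57 upright, at most 1.75). Plate 180 x 260 x 8 mm; a stiff hinge (0.35 N m) holds it at any angle. On its outer face a black knob 35 mm high, centred across, 30 mm from the free edge; two steel tabs 24 mm wide reach 14 mm beyond the free edge at own y = -60 and +120 mm.
- lid_hinge (a point): Middle of the hinge line, at the far (+x) upper rim of the case, 80 mm above the marble; it turns with the lid: x, y, z axes as the case when the lid is closed. The plate lies from own x = 0 to -180 mm, z = 0 (inner face) to 8 mm (outer face).
- lid_edge (a point): Middle of the lid's free edge, 180 mm from the hinge.
- lock (a joint): Lock slide position, m: 0 = end stop at the green (unlocked, robot's right) end, 0.06 = end stop at the red (locked, left) end. Steel bar on the lock bed with two claws 90 mm to either side of its grip, 100 mm above the marble; locked, they reach over the tabs of the shut lid. Slides along the case's y; friction 2.5 N, stays where left.
- lock_grip (a point): Centre of the upper part of the black upright grip of the lock slide, 106 mm above the marble; the grip is 22 mm (own x) x 20 mm (own y), its top 122 mm and its foot 68 mm above the marble, its middle 35 mm in front of the case's front wall. Moves with the slide; axes as the case.
- bowl: Bystander: navy ceramic bowl, 140 mm across, 50 mm high. Origin: centre of the underside.
- torch: Bystander: aluminium torch lying flat, 165 mm long, 36 mm thick. Origin: under the middle, x to the lens.
- carabiner: Bystander: steel carabiner lying flat, 105 x 60 x 10 mm. Origin: centre of the underside.
- wedge: Bystander: orange plastic door wedge 110 x 42 x 26 mm. Origin: centre of the underside.
- glasses_case: Bystander: blue glasses case 155 x 60 x 40 mm. Origin: centre of the underside.
- parcel: Bystander: cardboard parcel 160 x 110 x 60 mm. Origin: centre of the underside.
- tape_measure: Bystander: yellow tape measure 70 x 70 x 35 mm. Origin: centre of the underside.
Mind the look-alikes: they are no part of the job. Several things have the shape of the key_red; the one meant has the colours described above.

How it is judged (in metres and radians):
On the way, in this order (a step that is already met when the one before it is completed fails the run):
1. all key paddles lie in the case, released, and the lock slide is at its green stop, with the lid still open (x of key_blue in the frame of case_in between -0.085 and 0.085 m and y of key_blue in the frame of case_in between -0.125 and 0.125 m and z of key_blue in the frame of case_in between -0.01 and 0.07 m and x of key_red in the frame of case_in between -0.085 and 0.085 m and y of key_red in the frame of case_in between -0.125 and 0.125 m and z of key_red in the frame of case_in between -0.01 and 0.07 m and x of key_yellow in the frame of case_in between -0.085 and 0.085 m and y of key_yellow in the frame of case_in between -0.125 and 0.125 m and z of key_yellow in the frame of case_in between -0.01 and 0.07 m and x of key_green in the frame of case_in between -0.085 and 0.085 m and y of key_green in the frame of case_in between -0.125 and 0.125 m and z of key_green in the frame of case_in between -0.01 and 0.07 m and x of key_orange in the frame of case_in between -0.085 and 0.085 m and y of key_orange in the frame of case_in between -0.125 and 0.125 m and z of key_orange in the frame of case_in between -0.01 and 0.07 m and contact force between the fingers and key_blue below 0.2 N and contact force between the fingers and key_red below 0.2 N and contact force between the fingers and key_yellow below 0.2 N and contact force between the fingers and key_green below 0.2 N and contact force between the fingers and key_orange below 0.2 N and value of joint lock below 0.005 m and value of joint lid above 0.9 rad), for 0.2 s.
2. the lid is shut while the lock slide is still at its green stop (value of joint lid below 0.05 rad and value of joint lock below 0.008 m), for 0.2 s.
At the end, for the whole second after the job is handed in: Every key paddle present is inside the case, the lid is shut (within 0.05 rad) and the lock slide is within 5 mm of its red end stop (x of key_blue in the frame of case_in between -0.085 and 0.085 m and y of key_blue in the frame of case_in between -0.125 and 0.125 m and z of key_blue in the frame of case_in between -0.01 and 0.07 m and x of key_red in the frame of case_in between -0.085 and 0.085 m and y of key_red in the frame of case_in between -0.125 and 0.125 m and z of key_red in the frame of case_in between -0.01 and 0.07 m and x of key_yellow in the frame of case_in between -0.085 and 0.085 m and y of key_yellow in the frame of case_in between -0.125 and 0.125 m and z of key_yellow in the frame of case_in between -0.01 and 0.07 m and x of key_green in the frame of case_in between -0.085 and 0.085 m and y of key_green in the frame of case_in between -0.125 and 0.125 m and z of key_green in the frame of case_in between -0.01 and 0.07 m and x of key_orange in the frame of case_in between -0.085 and 0.085 m and y of key_orange in the frame of case_in between -0.125 and 0.125 m and z of key_orange in the frame of case_in between -0.01 and 0.07 m and value of joint lid below 0.05 rad and value of joint lock above 0.055 m and not (velocity of joint lock above 0.01 m/s) and velocity of joint lid below 0.1 rad/s); the robot touches nothing.
It fails at once if a bystander is moved more than 60 mm from its place (distance of any of bowl, torch, carabiner, wedge, glasses_case, parcel, tape_measure from where it was at the start of the episode above 0.06 m).
It fails at once if the lid is slammed (turns shut faster than 3 rad/s) (velocity of joint lid below -3 rad/s).
Of key_blue, key_red, key_yellow, key_green, key_orange only 3 to 5 are there at a start; the rules pass over those that are not, and their reading is None.
At some moment in a run one of key_blue, key_red, key_yellow, key_green, key_orange may be knocked a few centimetres aside while the robot is not near it.
Once in a run the grip may slacken for a moment while it holds something.
It also fails if it takes over 210 s, if anything falls off the work surface, if the arm or the gripper's body presses on something with over 40 N, if the wrist force passes 120 N, or if a joint passes its speed limit or range.

## Robot

A 6-joint arm with a two-finger parallel gripper is mounted at the origin on the work surface. World frame = base frame: x ahead of the robot, y to its left, z up, the work surface at z = 0. Lengths are in m, angles in degrees, forces in N, time in s.
With the tool pointing down it reaches from about 0.4 to 0.825 m from the base axis. Payload 7 kg.
Tool frame: the origin (TCP) lies midway between the tips of the shut fingers; the grasp point (between the pads) lies ctrl.grasp_offset behind it (ctrl.grasp_offset is the distance from the TCP to the grasp point, in m); z points along the fingers, y is the line along which they close (so a half turn about z gives the same grasp; the last joint's range is limited). The gripper opens to 88 mm and grips with 3 to 60 N. Pads are 19 mm wide; open, the fingers measure 130 mm over their backs; the gripper's body (78 mm by 193 mm) begins 47 mm behind the grasp point.
Start: joints at [-53.451, 20.546, 0.682, 0, -70.136, -16.507], TCP at [0.231, -0.634, 0.227] pointing down, gripper open.
Joint ranges: [-176.03, 176.03], [-82.01, 121.73], [-58.28, 71.71], [-173.87, 95.51], [-174.79, -0.11], [-173.66, 173.66]. Speed limits (degrees/s): [136.94, 136.94, 172.46, 180, 180, 180].

## Interface

Orientations are given as [roll, pitch, yaw] about the fixed x, y, z axes, in that order (R = Rz(yaw) Ry(pitch) Rx(roll)).
In Python, from plant import ctrl gives the robot as it stands. The module is installed in compiled form; this text tells all that it offers.
- The arm moves only by the tool send_rows, never from a script. Its argument "increments" is a list that holds one entry, the list of rows, each a list of 4 numbers: the shift along the world's x, y, z normalised to -1 to 1, where 1 is 0.2 m, then the turn about the world's z normalised to -1 to 1, where 1 is 1.5 rad. In form: [[[x, y, z, roll], ...]]. A call has 1 to 12 rows; each row is the pose to reach, as a shift and turn from the pose commanded when the call began; what a row does not reach only later rows make up. A row lasts 1/8 s, in which the tool goes at most 62.5 mm and 10.7 degrees, less where a joint would pass 70% of its speed; a pose out of reach is approached as far as the arm can. A call with a number of a shift or a turn outside -1 to 1 is refused whole. A call with a gripper value outside its range is refused whole. "jaw" is the opening, from 0 (shut) to 1 (fully open), set as the call begins (left out, the last holds). The fingers move at their own pace and stop on an object; the grip force is fixed at half the most. Time passes only in rows, so rows that repeat a pose let the fingers close. It gives the time, the measured TCP pose, the force, the opening and the grip force at its end, in the units of the state.
- ctrl.get_obs(): the state, without advancing time (a new reading comes with each control period).
- ctrl.snapshot(name): name is "side" or "top"; returns the picture (420x560x3 uint8, red, green, blue); there is no depth.
- ctrl.calibration(name): a dict with "mtx" (3x3 intrinsics, pixels), "eye" and "attitude" of the camera in the world. Camera axes: x right, y up, looking along -z (the intrinsics and any distortion apply to the point x, -y, -z); pixel columns grow to the right and rows downward; lengths in m; the calibration is good to about 2 mm. A picture is of the moment at which its call begins. calibration takes no time and is no camera call.
- ctrl.close_job(): hands the job in; it is judged then, once.
Trained networks look in the newest picture that a camera, given by its name, has taken for a name from the list of things; names that differ only in an ending like _2 or _b are one class to them, and where a whole thing is asked for, a point or a joint stands for the part that bears it (a point fixed in the world has none). Each returns a list of dicts, best first, with "conf" (0 to 1); they miss things now and then, are a little off and sometimes report something else, mostly with a low value. They report only what shows in the picture. A call takes as long as a camera call. They do not tell look-alikes from the thing itself.
- ctrl.trace(thing, camera): "mask" (420x560 bool, what is visible of it) and "bbox" ([left, top, right, bottom] in pixels, round what is visible of it).
- ctrl.spot_point(thing, camera): "pixel" ([row, column] in pixels: a listed point, or the origin of a listed thing).
The state is a dict: "clock": time; "joint_pos": joint angles; "qvel": joint speeds; "tau": joint torques, N m; "tool_pos": TCP position; "orientation": TCP orientation; "force": force on the tool from outside, world axes, zero at the start; "moment": the same for the moment, N m; "opening": finger opening in m; "gripper_force": force on a finger pad.
Only numpy, scipy, OpenCV 4.12 (cv2) and the standard library are available. Lean on these libraries where they do the work, as an engineer would, in place of code of your own. Each camera call takes 0.05 s, during which the arm holds its last target. There are 200 camera calls.

## Working session

There is one attempt and no reset: what is moved stays moved. The work goes in short steps, Python scripts to look and compute and a tool call to move; the robot and the scene stay as the last step left them, time stands still between calls to the robot, and variables do not carry over. Pictures are saved under pics/ and viewed, at most 14 in all, crops included, and the job is handed in when it is done.

Besides the shell and the picture viewer there is one more tool, called after ">>>" by a JSON object that holds its "method" and its "body". send_rows: Moves the arm, as the interface text tells. Its arguments: {"type":"object","properties":{"increments":{"type":"array"},"jaw":{"type":"number"}},"required":["increments"]}

```bash
mkdir -p pics
cat > h.py <<'E'
import numpy as np,cv2
from plant import ctrl
from scipy.spatial.transform import Rotation as R
def cal(n):
    c=ctrl.calibration(n);K=np.array(c['mtx'],float);e=np.array(c['eye'],float);a=np.array(c['attitude'],float)
    if a.shape!=(3,3): a=R.from_euler('xyz',a,degrees=True).as_matrix()
    return K,e,a
def ray(n,rc):
    K,e,A=cal(n);p=np.linalg.inv(K)@[rc[1],rc[0],1];return e,A@[p[0],-p[1],-p[2]]
def at(n,rc,z):
    e,d=ray(n,rc);return e+d*(z-e[2])/d[2]
def proj(n,P):
    K,e,A=cal(n);q=A.T@(np.array(P,float)-e);p=K@[q[0],-q[1],-q[2]];return p[1]/p[2],p[0]/p[2]
def save(n,f,box=None,s=1):
    im=ctrl.snapshot(n)
    if box: im=im[box[0]:box[1],box[2]:box[3]]
    cv2.imwrite('pics/'+f,cv2.resize(im[:,:,::-1],None,fx=s,fy=s,interpolation=cv2.INTER_CUBIC))
E
python3 - <<'E'
from h import *
for n in('top','side'):
    print(n,ctrl.calibration(n));save(n,n+'0.png',s=1.4)
print(ctrl.get_obs(),ctrl.grasp_offset)
for t in('case_in','lid_edge','lid_hinge','lock_grip','case'):
    for n in('top','side'):
        for d in ctrl.spot_point(t,n)[:1]: print(t,n,np.round(d['pixel'],1),d['conf'])
for c in 'blue red yellow green orange'.split():
    for d in ctrl.spot_point('key_'+c,'top')[:3]: print(c,np.round(d['pixel'],1),round(d['conf'],2),at('top',d['pixel'],0).round(3))
E
```

```text
top {'mtx': array([[485.7872431 ,   0.        , 274.89773247],
       [  0.        , 485.7872431 , 199.41430891],
       [  0.        ,   0.        ,   1.        ]]), 'eye': array([0.27466371, 0.02104417, 1.7755574 ]), 'attitude': array([  8.07340657,   1.09317286, -89.36623214])}
side {'mtx': array([[383.06761565,   0.        , 283.98003198],
       [  0.        , 383.06761565, 212.88022407],
       [  0.        ,   0.        ,   1.        ]]), 'eye': array([-0.08439411,  0.85010688,  1.19904199]), 'attitude': array([  42.76681802,   -0.16942153, -143.28943067])}
{'clock': 0.1, 'joint_pos': array([-5.34504690e+01,  2.05866716e+01,  6.40204177e-01, -1.79252491e-02,
       -7.01370701e+01, -1.65056114e+01]), 'qvel': array([-0.0178226 , -0.00285101,  0.14717702, -0.11617649, -0.01207813,
        0.15265961]), 'tau': array([-1.37610648e-03, -5.84162450e+01,  2.93753779e+01,  7.01560378e+00,
        1.02209425e-02, -5.74838327e-05]), 'tool_pos': array([ 0.23116206, -0.63371947,  0.22573221]), 'orientation': array([ 1.79915117e+02, -7.57845732e-03, -1.59962178e+02]), 'force': array([-0.06205637,  0.58980606,  0.71951275]), 'moment': array([ 0.02575068, -0.02689868,  0.03594218]), 'gripper_force': 0.0, 'opening': 0.087473035319699} 0.0188
case_in top [186.1 323.6] 0.66
case_in side [201.3 294.5] 0.64
lid_edge top [143.9 334.4] 0.91
lid_edge side [145.2 277.8] 0.72
lid_hinge top [158.6 329.4] 0.78
lid_hinge side [179.4 282.8] 0.85
lock_grip top [217.4 315. ] 0.69
lock_grip side [203.5 315.3] 0.86
case top [186.1 321.3] 0.56
case side [201.7 296.2] 0.61
blue [221.5 239.1] 0.52 [0.443 0.188 0.   ]
red [235.2 206.2] 0.68 [0.392 0.308 0.   ]
red [244.  415.7] 0.66 [ 0.367 -0.455  0.   ]
red [128.8 246.9] 0.64 [0.794 0.166 0.   ]
yellow [221.4 237.7] 0.69 [0.443 0.193 0.   ]
green [243.2 415.8] 0.42 [ 0.37  -0.455  0.   ]
orange [219.6 177.2] 0.77 [0.448 0.417 0.   ]
```

View pics/top0.png

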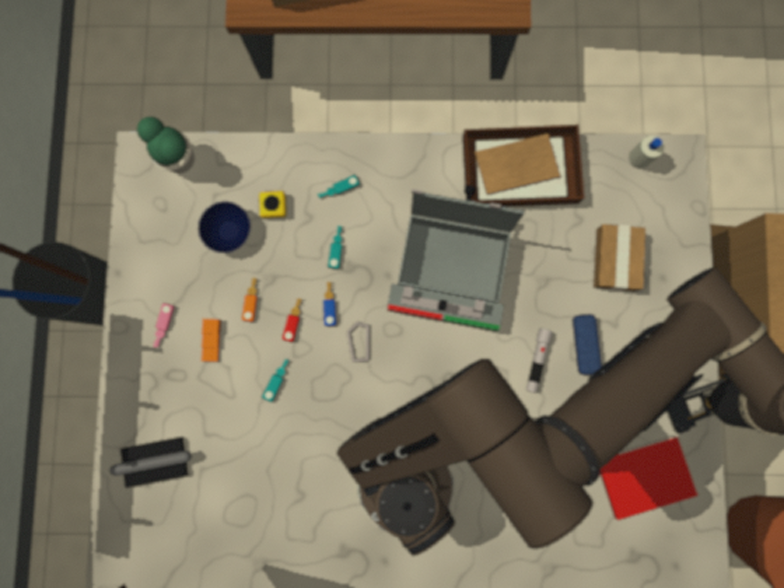

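View pics/side0.png

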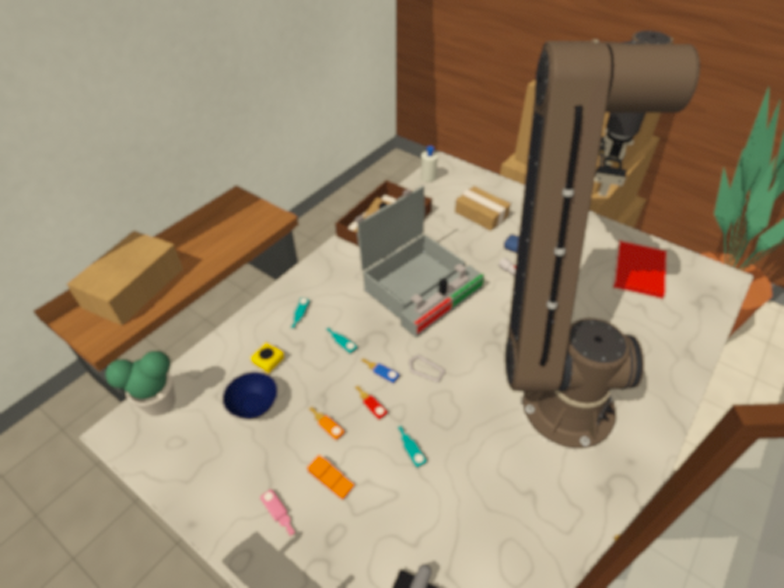

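The top picture (at 1.4x) shows these candidates as (col,row):
- **Likely keys:** orange (250,308), red (291,325) and blue (330,310), each with a brass tip.
- **Likely look-alikes:** three teal ones at (336,250), (345,187) and (275,385), and one pink at (163,325).

The wedge is at (211,340). The case is at (450,260) with its lid upright. The teal and pink ones don't seem to have brass keys, so I'll check with an enlarged crop.

Run:
```python
from h import *
save('top','crop1.png',(115,300,100,290),3.2)
im=ctrl.snapshot('top')[:,:,::-1]
cv2.imwrite('pics/top_raw.png',im)
hsv=cv2.cvtColor(im,cv2.COLOR_BGR2HSV)
# paddle-coloured blobs
roi=np.zeros(im.shape[:2],bool);roi[100:300,90:285]=1
m=((hsv[...,1]>110)&(hsv[...,2]>60)&roi).astype(np.uint8)
n,l,s,c=cv2.connectedComponentsWithStats(m)
for i in range(1,n):
    if s[i,4]>25:
        ys,xs=np.where(l==i);P=np.array([at('top',(y,x),.012)[:2] for y,x in zip(ys,xs)])
        mu=P.mean(0);w,v=np.linalg.eigh(np.cov((P-mu).T));
        print(c[i].round(),s[i,4],np.median(hsv[l==i],0),mu.round(3),'ang',np.degrees(np.arctan2(v[1,1],v[0,1])).round(1),'L,W',(np.sqrt(12*w[::-1])).round(3))
for t in('case_in','lid_edge','lid_hinge','lock_grip'):
    z=dict(case_in=.005,lid_edge=.26,lid_hinge=.08,lock_grip=.106)[t]
    for d in ctrl.spot_point(t,'top')[:1]: print(t,at('top',d['pixel'],z).round(3))
    ctrl.snapshot('side')
    for d in ctrl.spot_point(t,'side')[:1]: print(t,'side',at('side',d['pixel'],z).round(3))
```

```text
[243. 134.] 121 [ 85. 187. 139.] [0.772 0.181] ang 111.0 L,W [0.079 0.025]
[194. 146.] 312 [ 26.  199.5 174.5] [0.724 0.361] ang -158.9 L,W [0.079 0.077]
[163. 164.] 104 [115.  140.5  63. ] [0.654 0.474] ang 86.1 L,W [0.039 0.037]
[240. 176.] 113 [ 85. 185. 141.] [0.61  0.188] ang 172.5 L,W [0.072 0.024]
[178. 216.] 197 [ 14. 170. 188.] [0.461 0.41 ] ang 174.2 L,W [0.097 0.032]
[235. 208.] 40 [ 19.  144.5 166. ] [0.491 0.204] ang -178.9 L,W [0.04  0.017]
[209. 230.] 194 [  4.  166.5 177. ] [0.41  0.298] ang 166.3 L,W [0.095 0.031]
[235. 220.] 80 [108.  182.5 150. ] [0.447 0.202] ang -177.4 L,W [0.042 0.026]
[281. 220.] 33 [  2. 172. 171.] [0.45  0.035] ang 77.1 L,W [0.029 0.015]
[150. 242.] 392 [ 14. 211. 199.] [0.363 0.51 ] ang -179.3 L,W [0.11  0.047]
[197. 271.] 129 [ 85. 186. 143.] [0.261 0.334] ang 155.7 L,W [0.075 0.024]
case_in [ 0.569 -0.13   0.005]
case_in side [ 0.563 -0.11   0.005]
lid_edge [ 0.666 -0.133  0.26 ]
lid_edge side [ 0.669 -0.128  0.26 ]
lid_hinge [ 0.666 -0.132  0.08 ]
lid_hinge side [ 0.654 -0.12   0.08 ]
lock_grip [ 0.45  -0.096  0.106]
lock_grip side [ 0.453 -0.086  0.106]
```

View pics/crop1.png

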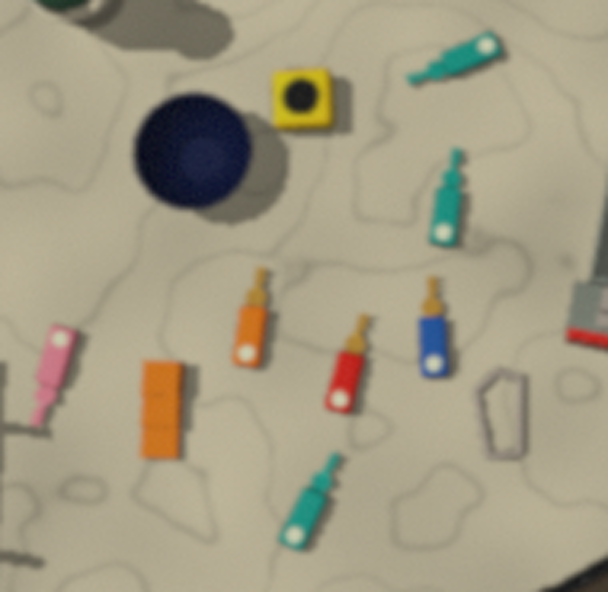

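The crop confirms it: orange, red and blue have brass blades, so they are the keys. The teal and pink ones have blades of their own colour and are look-alikes. Next I measure the case and key poses precisely.

```bash
cat >> h.py <<'E'
HUE=dict(blue=(100,125,100),red=(0,8,120),orange=(9,18,120))
def keypose(col,near,im=None,z=.016,rad=.07):
    """paddle colour + white dot blob near a world xy -> origin xy, yaw toward key"""
    if im is None: im=ctrl.snapshot('top')
    hsv=cv2.cvtColor(im,cv2.COLOR_RGB2HSV).astype(int)
    yy,xx=np.mgrid[0:420,0:560]
    e,_=ray('top',(0,0));K,e,A=cal('top')
    p=np.linalg.inv(K)@np.stack([xx.ravel(),yy.ravel(),np.ones(xx.size)]);d=A@np.stack([p[0],-p[1],-p[2]])
    W=(e[:,None]+d*(z-e[2])/d[2])[:2].reshape(2,420,560)
    r=np.hypot(W[0]-near[0],W[1]-near[1])<rad
    lo,hi,s=HUE[col]
    pad=r&(hsv[...,0]>=lo)&(hsv[...,0]<=hi)&(hsv[...,1]>s)
    brass=r&(hsv[...,0]>15)&(hsv[...,0]<25)&(hsv[...,1]>105)&~pad
    full=cv2.morphologyEx((pad|brass).astype(np.uint8),cv2.MORPH_CLOSE,np.ones((5,5)))>0
    P=np.stack([W[0][full],W[1][full]],1);mu=P.mean(0)
    w,v=np.linalg.eigh(np.cov((P-mu).T));u=v[:,1]
    B=np.stack([W[0][pad],W[1][pad]],1).mean(0)
    t=(P-mu)@u
    # wide end is paddle: third moment points to thin end
    if (t**3).mean()<0:u=-u;t=-t
    lo,hi=np.percentile(t,[.5,99.5])
    return mu+u*(lo+.035),np.degrees(np.arctan2(u[1],u[0])),hi-lo,full.sum(),B
E
python3 - <<'E'
from h import *
im=ctrl.snapshot('top')
for c,n in dict(orange=(.46,.41),red=(.41,.298),blue=(.45,.205)).items():
    o,a,L,N,B=keypose(c,n,im,rad=.09 if c!='x' else .1);print(c,o.round(3),round(a,1),'len',round(L,3),N,B.round(3))
cv2.imwrite('pics/caset.png',cv2.resize(im[130:245,265:385,::-1],None,fx=5,fy=5,interpolation=cv2.INTER_CUBIC))
s=ctrl.snapshot('side')
cv2.imwrite('pics/cases.png',cv2.resize(s[130:245,245:355,::-1],None,fx=5,fy=5,interpolation=cv2.INTER_CUBIC))
E
```

```text
orange [0.448 0.411] -6.3 len 0.11 218 [0.451 0.41 ]
red [0.397 0.3  ] -13.7 len 0.108 210 [0.399 0.3  ]
blue [0.455 0.225] 96.8 len 0.105 193 [0.443 0.201]
```

View pics/caset.png

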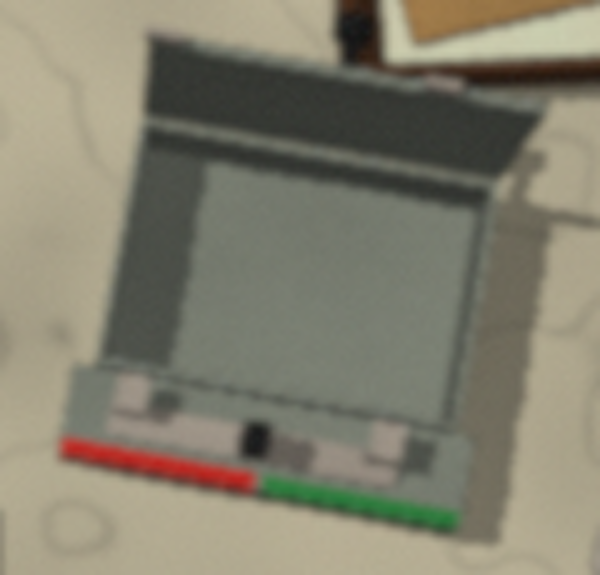

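View pics/cases.png

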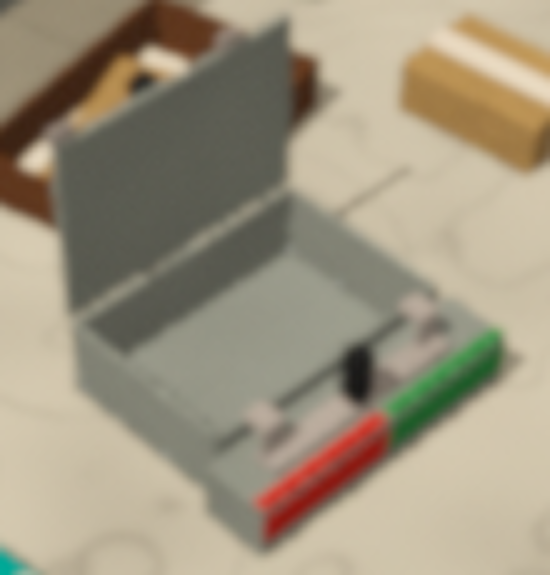

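Run:
```python
from h import *
from scipy.optimize import least_squares
T=[((75,368),(-.09,.145,.06)),((470,435),(-.09,-.145,.06)),((145,118),(.09,.13,.08)),((492,188),(.09,-.13,.08)),((458,530),(-.156,-.145,0)),((60,458),(-.156,.145,0))]
S=[((263,550),(-.156,.145,0)),((500,335),(-.156,-.145,.06)),((75,318),(.09,.13,.08)),((260,505),(-.156,.145,.06))]
obs=[('top',(r/5+130,c/5+265),P) for (c,r),P in T]+[('side',(r/5+130,c/5+245),P) for (c,r),P in S]
def w(q,P): c,s=np.cos(q[2]),np.sin(q[2]);return np.array([q[0]+c*P[0]-s*P[1],q[1]+s*P[0]+c*P[1],P[2]])
f=lambda q:np.concatenate([np.subtract(proj(n,w(q,P)),rc) for n,rc,P in obs])
r=least_squares(f,[.57,-.12,-.17],loss='soft_l1');q=r.x
print(q[:2].round(4),np.degrees(q[2]).round(2));print(f(q).reshape(-1,2).round(1))
# lid angle and lock position
def lidp(a,y,L=.18): return w(q,(.09-L*np.cos(a),y,.08+L*np.sin(a)))
O=[('top',(38/5+130,150/5+265),.13),('top',(100/5+130,548/5+265),-.13),('side',(148/5+130,55/5+245),.13),('side',(15/5+130,288/5+245),-.13)]
g=lambda a:np.concatenate([np.subtract(proj(n,lidp(a[0],y)),rc) for n,rc,y in O])
r=least_squares(g,[1.5]);print('lid',r.x,g(r.x).round(1))
G=[('top',(440/5+130,255/5+265),.116),('side',(372/5+130,357/5+245),.096)]
g=lambda a:np.concatenate([np.subtract(proj(n,w(q,(-.125,a[0],z))),rc) for n,rc,z in G])
r=least_squares(g,[0.]);print('grip y',r.x,g(r.x).round(1),w(q,(-.125,r.x[0],.106)))
for y in(-.06,.12): print('tab',w(q,(-.09,y,0)))
im=ctrl.snapshot('top')
for c,n in dict(orange=(.46,.41),red=(.41,.298),blue=(.46,.204)).items():
    o,a,L,N,B=keypose(c,n,im,rad=.075);print(c,o.round(3),round(a,1),'len',round(L,3),N,B.round(3))
```

```text
[ 0.5702 -0.12  ] -10.01
[[-1.1 -0.1]
 [ 0.3  1.5]
 [-0.2 -0.8]
 [-1.3  2. ]
 [ 0.7 -1.5]
 [ 0.6 -0.2]
 [ 1.  -0.4]
 [-1.6  1.4]
 [-0.2 -1.1]
 [ 0.4  0.7]]
lid [1.62546239] [-0.3 -0.2  1.6  0.6 -1.  -0.8 -1.6  0.3]
grip y [0.01190637] [-0.8  0.1 -0.5 -0.3] [ 0.44920771 -0.08655865  0.106     ]
tab [ 0.47117933 -0.16345321  0.        ]
tab [0.5024596  0.01380802 0.        ]
orange [0.448 0.411] -6.2 len 0.11 219 [0.451 0.41 ]
red [0.397 0.301] -13.9 len 0.108 212 [0.399 0.3  ]
blue [0.441 0.2  ] 5.9 len 0.107 153 [0.443 0.201]
```

Case origin is (0.570, -0.120), yaw -10°. The lid is at about 1.6 rad and the lock at about 0.042, with the grip at (0.449, -0.087). I'll start with the lock slide, approaching above everything.

>>> {"method": "send_rows", "body": {"increments": [[[0.6,1,0,-0.35],[0.6,1,0,-0.35],[0.6,1,0,-0.35],[0.6,1,0,-0.35],[0.6,1,0,-0.35],[0.6,1,0,-0.35],[0.6,1,0,-0.35]]], "jaw": 1}}

```text
clock: 2.58
tool_pos: [0.3508, -0.4349, 0.2264]
orientation: [-180.0, -0.0, 169.9]
force: [-0.7, 0.3, 0.3]
opening: 0.0877
gripper_force: 0.0
```

>>> {"method": "send_rows", "body": {"increments": [[[0.49,1,0,0],[0.49,1,0,0],[0.49,1,0,0],[0.49,1,0,0],[0.49,1,0,0],[0.49,1,0,0]]]}}

```text
clock: 3.32
tool_pos: [0.4491, -0.2349, 0.2264]
orientation: [-180.0, -0.0, 169.9]
force: [-0.0, -0.3, -0.2]
opening: 0.0874
gripper_force: 0.0
```

>>> {"method": "send_rows", "body": {"increments": [[[0,0.73,0,0],[0,0.73,0,0],[0,0.73,0,0],[0,0.73,0,0],[0,0.73,0,0]]]}}

```text
clock: 3.95
tool_pos: [0.4492, -0.0892, 0.2265]
orientation: [-180.0, -0.0, 169.9]
force: [0.9, -0.5, 0.5]
opening: 0.0875
gripper_force: 0.0
```

>>> {"method": "send_rows", "body": {"increments": [[[0,0.01,-0.25,0],[0,0.01,-0.5,0],[0,0.01,-0.7,0],[0,0.01,-0.7,0]]]}}

```text
clock: 4.45
tool_pos: [0.447, -0.0878, 0.0842]
orientation: [-179.9, -0.4, 169.8]
force: [0.7, -0.3, -0.3]
opening: 0.0875
gripper_force: 0.0
```

>>> {"method": "send_rows", "body": {"increments": [[[0,0,0,0],[0,0,0,0],[0,0,0,0],[0,0,0,0],[0,0,0,0]]], "jaw": 0}}

```text
clock: 5.08
tool_pos: [0.4494, -0.086, 0.0868]
orientation: [180.0, 0.0, 170.0]
force: [-0.2, -0.2, -0.0]
opening: 0.0432
gripper_force: 0.0
```

>>> {"method": "send_rows", "body": {"increments": [[[0,0,0,0],[0,0,0,0],[0,0,0,0],[0,0,0,0],[0,0,0,0]]]}}

```text
clock: 5.7
tool_pos: [0.4493, -0.0861, 0.0865]
orientation: [180.0, -0.0, 170.0]
force: [-0.1, -0.1, -1.1]
opening: 0.0197
gripper_force: 30.0
```

>>> {"method": "send_rows", "body": {"increments": [[[-0.009,-0.05,0,0],[-0.017,-0.1,0,0],[-0.026,-0.15,0,0],[-0.033,-0.19,0,0],[-0.035,-0.2,0,0],[-0.037,-0.21,0,0],[-0.037,-0.21,0,0]]]}}

```text
clock: 6.58
tool_pos: [0.4423, -0.1254, 0.0865]
orientation: [179.7, 0.0, 169.9]
force: [-4.4, 28.5, 6.3]
opening: 0.0198
gripper_force: 30.0
```

>>> {"method": "send_rows", "body": {"increments": [[[-0.002,-0.01,0,0],[-0.004,-0.02,0,0],[-0.004,-0.02,0,0]]]}}

```text
clock: 6.95
tool_pos: [0.4424, -0.1258, 0.0864]
orientation: [179.4, 0.1, 169.9]
force: [-6.7, 56.9, 10.9]
opening: 0.0198
gripper_force: 30.0
```

The slide is at its green stop: it travelled 40 mm and the force rose to 57 N. I'll ease off, release and rise.

>>> {"method": "send_rows", "body": {"increments": [[[0.006,0.03,0,0],[0.006,0.03,0,0]]]}}

```text
clock: 7.2
tool_pos: [0.4423, -0.1252, 0.0865]
orientation: [179.9, 0.0, 170.0]
force: [-3.6, 14.3, 3.6]
opening: 0.0198
gripper_force: 30.0
```

>>> {"method": "send_rows", "body": {"increments": [[[0,0,0,0],[0,0,0,0],[0,0,0,0],[0,0,0,0],[0,0,0.3,0],[0,0,0.6,0],[0,0,0.7,0],[0,0,0.7,0]]], "jaw": 1}}

```text
clock: 8.2
tool_pos: [0.4432, -0.1262, 0.2283]
orientation: [179.9, 0.2, 170.0]
force: [-0.3, 0.1, -1.0]
opening: 0.087
gripper_force: 0.0
```

Run:
```python
from h import *
im=ctrl.snapshot('top')
for c,n in dict(orange=(.46,.41),red=(.41,.298),blue=(.46,.204)).items():
    o,a,L,N,B=keypose(c,n,im,rad=.075);print(c,o.round(3),round(a,1),'len',round(L,3),N)
cv2.imwrite('pics/top1.png',cv2.resize(im[:,:,::-1],None,fx=1.4,fy=1.4))
```

```text
orange [0.448 0.411] -6.3 len 0.11 218
red [0.397 0.301] -13.9 len 0.108 212
blue [0.441 0.199] 4.3 len 0.107 169
```

View pics/top1.png

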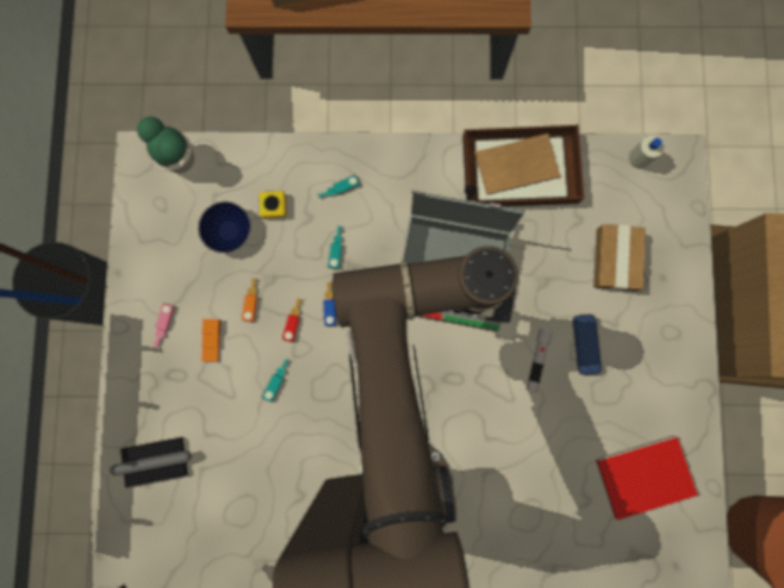

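>>> {"method": "send_rows", "body": {"increments": [[[0,0.8,0,0.19],[0,0.8,0,0.19],[0,0.8,0,0.19],[0,0.8,0,0.19],[0,0.8,0,0.19]]]}}

```text
clock: 8.88
tool_pos: [0.4417, 0.0336, 0.2254]
orientation: [-180.0, -0.1, -173.7]
force: [-1.1, 0.2, 0.1]
opening: 0.087
gripper_force: 0.0
```

>>> {"method": "send_rows", "body": {"increments": [[[0.01,0.83,0,-0.01],[0.01,0.83,0,-0.01],[0.01,0.83,0,-0.01],[0.01,0.83,-0.3,-0.01],[0.01,0.83,-0.6,-0.01],[0.01,0.83,-0.7,-0.01],[0.01,0.83,-0.7,-0.01],[0.01,0.83,-0.7,-0.01]]], "jaw": 0.65}}

```text
clock: 9.88
tool_pos: [0.4451, 0.1997, 0.0874]
orientation: [180.0, 0.1, -174.6]
force: [0.8, 0.7, -0.3]
opening: 0.0572
gripper_force: 0.0
```

>>> {"method": "send_rows", "body": {"increments": [[[0,0,-0.2,0],[0,0,-0.35,0],[0,0,-0.41,0],[0,0,-0.41,0]]]}}

```text
clock: 10.38
tool_pos: [0.4447, 0.2, 0.005]
orientation: [180.0, 0.0, -174.6]
force: [0.0, -0.4, -0.1]
opening: 0.057
gripper_force: 0.0
```

>>> {"method": "send_rows", "body": {"increments": [[[0,0,0,0],[0,0,0,0],[0,0,0,0],[0,0,0,0],[0,0,0,0],[0,0,0,0]]], "jaw": 0}}

```text
clock: 11.12
tool_pos: [0.4447, 0.2004, 0.0053]
orientation: [180.0, 0.1, -174.5]
force: [-1.5, 0.6, 7.0]
opening: 0.0317
gripper_force: 29.8
```

>>> {"method": "send_rows", "body": {"increments": [[[0,0,0.2,0],[0,0,0.5,0],[0,0,0.8,0],[0,0,0.8,0],[0,0,0.8,0]]]}}

```text
clock: 11.75
tool_pos: [0.4438, 0.1997, 0.1645]
orientation: [180.0, -0.0, -174.6]
force: [-0.5, 0.2, -0.2]
opening: 0.0314
gripper_force: 29.8
```

>>> {"method": "send_rows", "body": {"increments": [[[0.2,-1,0,-0.18],[0.2,-1,0,-0.18],[0.2,-1,0,-0.18],[0.2,-1,0,-0.18],[0.2,-1,0,-0.18],[0.2,-1,0,-0.18]]]}}

```text
clock: 12.5
tool_pos: [0.4839, 0.0005, 0.1638]
orientation: [-180.0, -0.1, 170.0]
force: [-0.5, -0.5, -0.7]
opening: 0.0321
gripper_force: 29.8
```

>>> {"method": "send_rows", "body": {"increments": [[[0.255,-0.88,0,0],[0.255,-0.88,0,0],[0.255,-0.88,0,0],[0.255,-0.88,0,0],[0.255,-0.88,0,0]]]}}

```text
clock: 13.12
tool_pos: [0.5352, -0.1751, 0.164]
orientation: [180.0, -0.1, 170.0]
force: [-0.3, 1.0, -0.9]
opening: 0.032
gripper_force: 29.8
```

>>> {"method": "send_rows", "body": {"increments": [[[0,0,-0.25,0],[0,0,-0.5,0],[0,0,-0.67,0],[0,0,-0.67,0]]]}}

```text
clock: 13.62
tool_pos: [0.5334, -0.1742, 0.0286]
orientation: [-180.0, -0.3, 170.1]
force: [0.5, 0.0, -0.2]
opening: 0.0317
gripper_force: 29.8
```

>>> {"method": "send_rows", "body": {"increments": [[[0,0,0,0],[0,0,0,0],[0,0,0,0],[0,0,0.3,0],[0,0,0.6,0],[0,0,0.85,0],[0,0,0.85,0]]], "jaw": 0.55}}

```text
clock: 14.5
tool_pos: [0.5378, -0.1766, 0.2062]
orientation: [179.9, 0.6, 170.0]
force: [0.7, 0.3, -0.6]
opening: 0.0481
gripper_force: 0.0
```

Run:
```python
from h import *
im=ctrl.snapshot('top')
for c,n in dict(orange=(.46,.41),red=(.41,.298)).items():
    o,a,L,N,B=keypose(c,n,im,rad=.075);print(c,o.round(3),round(a,1),'len',round(L,3),N)
```

```text
orange [0.448 0.411] -6.2 len 0.11 220
red [0.397 0.3  ] -13.7 len 0.108 211
```

>>> {"method": "send_rows", "body": {"increments": [[[-0.3,1,0,0],[-0.3,1,0,0],[-0.3,1,0,0],[-0.3,1,0,0],[-0.3,1,0,0]]], "jaw": 0.75}}

```text
clock: 15.18
tool_pos: [0.4743, 0.025, 0.1998]
orientation: [-180.0, -0.1, 170.1]
force: [0.5, -1.4, -0.1]
opening: 0.0657
gripper_force: 0.0
```

>>> {"method": "send_rows", "body": {"increments": [[[-0.2,1,0,-0.045],[-0.2,1,0,-0.045],[-0.2,1,0,-0.045],[-0.2,1,0,-0.045],[-0.2,1,0,-0.045]]]}}

```text
clock: 15.8
tool_pos: [0.4351, 0.2239, 0.1997]
orientation: [-179.9, -0.1, 166.2]
force: [0.2, 0.1, 1.2]
opening: 0.0663
gripper_force: 0.0
```

>>> {"method": "send_rows", "body": {"increments": [[[-0.175,0.375,-0.2,0],[-0.175,0.375,-0.4,0],[-0.175,0.375,-0.6,0],[-0.175,0.375,-0.6,0]]]}}

```text
clock: 16.3
tool_pos: [0.3994, 0.2955, 0.0779]
orientation: [-179.6, -0.1, 166.0]
force: [-0.6, -0.5, -0.2]
opening: 0.0658
gripper_force: 0.0
```

>>> {"method": "send_rows", "body": {"increments": [[[0,0,-0.2,0],[0,0,-0.35,0],[0,0,-0.375,0],[0,0,-0.375,0]]]}}

```text
clock: 16.8
tool_pos: [0.4013, 0.299, 0.0069]
orientation: [179.9, 0.0, 166.1]
force: [-0.3, -0.6, -0.2]
opening: 0.0657
gripper_force: 0.0
```

>>> {"method": "send_rows", "body": {"increments": [[[0,0,0,0],[0,0,0,0],[0,0,0,0],[0,0,0,0],[0,0,0,0],[0,0,0,0],[0,0,0,0]]], "jaw": 0}}

```text
clock: 17.68
tool_pos: [0.4004, 0.2992, 0.0058]
orientation: [180.0, 0.0, 166.1]
force: [-1.5, -0.2, 5.2]
opening: 0.0317
gripper_force: 30.0
```

>>> {"method": "send_rows", "body": {"increments": [[[0,0,0.2,0],[0,0,0.5,0],[0,0,0.8,0],[0,0,0.8,0],[0,0,0.8,0]]]}}

```text
clock: 18.3
tool_pos: [0.3998, 0.2985, 0.1652]
orientation: [-180.0, -0.0, 166.1]
force: [0.0, -0.5, -0.6]
opening: 0.0317
gripper_force: 30.0
```

>>> {"method": "send_rows", "body": {"increments": [[[0.25,-1,0,0.045],[0.25,-1,0,0.045],[0.25,-1,0,0.045],[0.25,-1,0,0.045],[0.25,-1,0,0.045]]]}}

```text
clock: 18.92
tool_pos: [0.4495, 0.097, 0.1639]
orientation: [-179.9, -0.2, 169.8]
force: [0.1, -0.4, -0.6]
opening: 0.0319
gripper_force: 30.0
```

>>> {"method": "send_rows", "body": {"increments": [[[0.49,-1,0,0],[0.49,-1,0,0],[0.49,-1,0,0],[0.49,-1,0,0],[0.49,-1,0,0]]]}}

```text
clock: 19.55
tool_pos: [0.5485, -0.1023, 0.1635]
orientation: [-179.9, -0.2, 169.8]
force: [-1.1, 0.4, -1.7]
opening: 0.0316
gripper_force: 30.0
```

>>> {"method": "send_rows", "body": {"increments": [[[0,-0.075,-0.2,0],[0,-0.075,-0.45,0],[0,-0.075,-0.7,0],[0,-0.075,-0.7,0],[0,-0.075,-0.7,0]]]}}

```text
clock: 20.18
tool_pos: [0.5492, -0.1153, 0.0267]
orientation: [-180.0, 0.0, 170.1]
force: [0.3, 0.2, -0.3]
opening: 0.0315
gripper_force: 30.0
```

>>> {"method": "send_rows", "body": {"increments": [[[0,0,0,0],[0,0,0,0],[0,0,0,0],[0,0,0.3,0],[0,0,0.6,0],[0,0,0.85,0],[0,0,0.85,0]]], "jaw": 0.5}}

```text
clock: 21.05
tool_pos: [0.5508, -0.1163, 0.2007]
orientation: [179.9, 0.5, 170.0]
force: [0.2, 1.0, 0.0]
opening: 0.0439
gripper_force: 0.0
```

Run:
```python
from h import *
im=ctrl.snapshot('top')
for c,n in dict(orange=(.46,.41)).items():
    o,a,L,N,B=keypose(c,n,im,rad=.075);print(c,o.round(3),round(a,1),'len',round(L,3),N)
```

```text
orange [0.448 0.411] -6.2 len 0.11 220
```

>>> {"method": "send_rows", "body": {"increments": [[[-0.3,1,0,0.045],[-0.3,1,0,0.045],[-0.3,1,0,0.045],[-0.3,1,0,0.045],[-0.3,1,0,0.045]]], "jaw": 0.75}}

```text
clock: 21.72
tool_pos: [0.4873, 0.085, 0.1945]
orientation: [-180.0, -0.1, 174.0]
force: [-0.8, -0.1, 0.1]
opening: 0.0657
gripper_force: 0.0
```

>>> {"method": "send_rows", "body": {"increments": [[[-0.1,1,0,0],[-0.1,1,0,0],[-0.1,1,0,0],[-0.1,1,0,0],[-0.1,1,0,0]]]}}

```text
clock: 22.35
tool_pos: [0.4682, 0.2836, 0.1944]
orientation: [-179.9, -0.1, 173.9]
force: [0.6, -0.8, 0.5]
opening: 0.0655
gripper_force: 0.0
```

>>> {"method": "send_rows", "body": {"increments": [[[-0.09,0.64,0,0],[-0.09,0.64,-0.1,0],[-0.09,0.64,-0.4,0],[-0.09,0.64,-0.6,0],[-0.09,0.64,-0.6,0],[-0.09,0.64,-0.6,0]]]}}

```text
clock: 23.1
tool_pos: [0.4517, 0.4116, 0.0772]
orientation: [179.9, 0.1, 173.8]
force: [0.6, 0.6, 1.1]
opening: 0.0659
gripper_force: 0.0
```

Run:
```python
from h import *
im=ctrl.snapshot('side');hsv=cv2.cvtColor(im,cv2.COLOR_RGB2HSV)
r,c=map(int,proj('side',(.448,.411,.012)));print(r,c)
y,x=np.where((hsv[...,0]>8)&(hsv[...,0]<19)&(hsv[...,1]>150));k=np.hypot(y-r,x-c)<25
print(k.sum(), k.any() and at('side',(y[k].mean(),x[k].mean()),.012))
```

```text
303 235
96 [0.44749172 0.42342989 0.012     ]
```

>>> {"method": "send_rows", "body": {"increments": [[[0,0,-0.2,0],[0,0,-0.33,0],[0,0,-0.355,0],[0,0,-0.355,0]]]}}

```text
clock: 23.65
tool_pos: [0.4511, 0.4126, 0.0062]
orientation: [179.9, 0.1, 173.8]
force: [0.4, 0.6, 0.7]
opening: 0.066
gripper_force: 0.0
```

>>> {"method": "send_rows", "body": {"increments": [[[0,0,0,0],[0,0,0,0],[0,0,0,0],[0,0,0,0],[0,0,0,0],[0,0,0,0],[0,0,0,0]]], "jaw": 0}}

```text
clock: 24.52
tool_pos: [0.4503, 0.412, 0.0048]
orientation: [180.0, 0.0, 173.8]
force: [-0.3, -0.7, 5.0]
opening: 0.0315
gripper_force: 30.0
```

>>> {"method": "send_rows", "body": {"increments": [[[0,0,0.2,0],[0,0,0.5,0],[0,0,0.8,0],[0,0,0.8,0],[0,0,0.8,0]]]}}

```text
clock: 25.15
tool_pos: [0.4499, 0.4115, 0.164]
orientation: [-180.0, -0.0, 173.8]
force: [0.3, 0.5, -1.7]
opening: 0.0318
gripper_force: 30.0
```

>>> {"method": "send_rows", "body": {"increments": [[[0.1,-1,0,-0.045],[0.1,-1,0,-0.045],[0.1,-1,0,-0.045],[0.1,-1,0,-0.045],[0.1,-1,0,-0.045]]]}}

```text
clock: 25.78
tool_pos: [0.4699, 0.2106, 0.1634]
orientation: [-179.9, -0.1, 169.9]
force: [-0.5, 1.4, -1.2]
opening: 0.0313
gripper_force: 30.0
```

>>> {"method": "send_rows", "body": {"increments": [[[0.25,-1,0,0],[0.25,-1,0,0],[0.25,-1,0,0],[0.25,-1,0,0],[0.25,-1,0,0]]]}}

```text
clock: 26.4
tool_pos: [0.5206, 0.0115, 0.1635]
orientation: [-180.0, -0.1, 169.9]
force: [0.1, 0.5, -1.2]
opening: 0.0318
gripper_force: 30.0
```

>>> {"method": "send_rows", "body": {"increments": [[[0.195,-0.34,0,0],[0.195,-0.34,0,0],[0.195,-0.34,-0.2,0],[0.195,-0.34,-0.45,0],[0.195,-0.34,-0.67,0],[0.195,-0.34,-0.67,0],[0.195,-0.34,-0.67,0]]]}}

```text
clock: 27.28
tool_pos: [0.5604, -0.0551, 0.0317]
orientation: [-180.0, 0.1, 170.1]
force: [0.5, 0.4, 0.4]
opening: 0.0315
gripper_force: 30.0
```

>>> {"method": "send_rows", "body": {"increments": [[[0,0,0,0],[0,0,0,0],[0,0,0,0],[0,0,0.3,0],[0,0,0.6,0],[0,0,0.85,0],[-0.5,0.5,0.85,0],[-0.5,1,0.85,0],[-0.5,1,0.85,0],[-0.5,1,0.85,0],[-0.5,1,0.85,0]]], "jaw": 0.5}}

```text
clock: 28.65
tool_pos: [0.4586, 0.146, 0.2012]
orientation: [179.9, 0.0, 170.2]
force: [0.3, -0.2, 1.1]
opening: 0.044
gripper_force: 0.0
```

Run:
```python
from h import *
im=ctrl.snapshot('top');s=ctrl.snapshot('side')
a=cv2.resize(im[60:270,60:340,::-1],(400,300));b=cv2.resize(s[100:250,200:360,::-1],(400,375))
cv2.imwrite('pics/chk.png',np.vstack([a,b])[:600])
cv2.imwrite('pics/chk.png',np.hstack([cv2.resize(im[120:250,255:395,::-1],(400,371)),cv2.resize(s[115:245,235:375,::-1],(400,371))]))
```

```text
(no output)
```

View pics/chk.png

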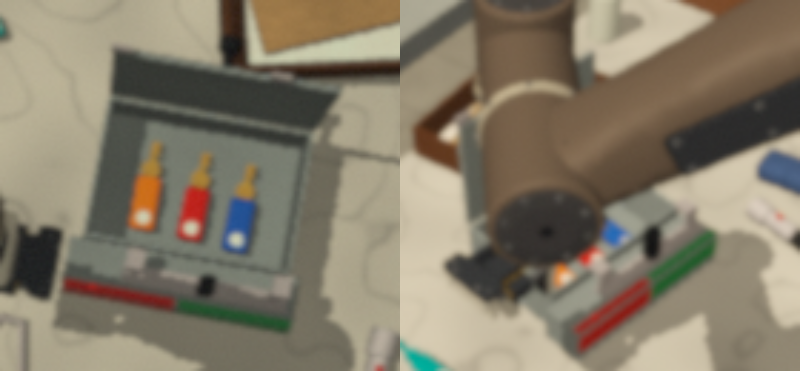

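All three keys lie in the case: orange at (146,195), red at (195,205) and blue at (240,215) in the left panel. The lock grip sits at the green end and the lid is still open. Next I go over and behind the lid with closed fingers.

>>> {"method": "send_rows", "body": {"increments": [[[0,0,0.3,0],[0,0,0.6,0],[0,0,0.8,0],[0.2,-0.3,0.8,0],[0.4,-0.6,0.8,0],[0.6,-1,0.8,0],[0.6,-1,0.8,0],[0.6,-1,0.8,0]]], "jaw": 0}}

```text
clock: 29.75
tool_pos: [0.5799, -0.0604, 0.3593]
orientation: [-179.9, -0.1, 169.6]
force: [-0.0, 1.0, -0.8]
opening: 0.0007
gripper_force: 0.0
```

>>> {"method": "send_rows", "body": {"increments": [[[0.3,-0.35,0,0],[0.5,-0.7,0,0],[0.71,-0.72,0,0],[0.71,-0.72,0,0],[0.71,-0.72,0,0],[0.71,-0.72,0,0]]]}}

```text
clock: 30.5
tool_pos: [0.7207, -0.2, 0.3609]
orientation: [180.0, 0.0, 169.9]
force: [-0.3, -0.0, 0.4]
opening: 0.0005
gripper_force: 0.0
```

>>> {"method": "send_rows", "body": {"increments": [[[0,0,-0.25,0],[0,0,-0.5,0],[0,0,-0.65,0],[0,0,-0.65,0],[0,0,-0.65,0]]]}}

```text
clock: 31.12
tool_pos: [0.7219, -0.2, 0.2335]
orientation: [-180.0, 0.2, 170.0]
force: [-0.2, -0.1, 0.1]
opening: 0.0
gripper_force: 0.0
```

Run:
```python
import numpy as np
c,s=np.cos(np.radians(-10)),np.sin(np.radians(-10))
o=None
for a in np.append(np.arange(1.6,.0,-.1),[0]):
    L=.15;x=.09-L*np.cos(a)+.008*np.sin(a)+.0095;z=.08+L*np.sin(a)+.008*np.cos(a)
    p=np.array([.5702+c*x-s*-.053,-.12+s*x+c*-.053,z]);
    if o is None:o=p
    print(round(a,2),p.round(4),((p-[.7207,-.2,.23])/.2).round(3))
```

```text
1.6 [ 0.6712 -0.1916  0.2297] [-0.248  0.042 -0.001]
1.5 [ 0.6564 -0.189   0.2302] [-0.322  0.055  0.001]
1.4 [ 0.6416 -0.1864  0.2292] [-0.395  0.068 -0.004]
1.3 [ 0.6271 -0.1838  0.2267] [-0.468  0.081 -0.017]
1.2 [ 0.6128 -0.1813  0.2227] [-0.539  0.093 -0.036]
1.1 [ 0.599  -0.1789  0.2173] [-0.608  0.106 -0.063]
1.0 [ 0.5858 -0.1766  0.2105] [-0.674  0.117 -0.097]
0.9 [ 0.5733 -0.1744  0.2025] [-0.737  0.128 -0.138]
0.8 [ 0.5617 -0.1723  0.1932] [-0.795  0.138 -0.184]
0.7 [ 0.5511 -0.1704  0.1828] [-0.848  0.148 -0.236]
0.6 [ 0.5415 -0.1688  0.1713] [-0.896  0.156 -0.294]
0.5 [ 0.5331 -0.1673  0.1589] [-0.938  0.164 -0.355]
0.4 [ 0.526  -0.166   0.1458] [-0.974  0.17  -0.421]
0.3 [ 0.5202 -0.165   0.132 ] [-1.003  0.175 -0.49 ]
0.2 [ 0.5158 -0.1642  0.1176] [-1.025  0.179 -0.562]
0.1 [ 0.5128 -0.1637  0.1029] [-1.04   0.182 -0.635]
0.0 [ 0.5113 -0.1634  0.088 ] [-1.047  0.183 -0.71 ]
```

>>> {"method": "send_rows", "body": {"increments": [[[-0.15,0.025,0,0],[-0.25,0.042,0,0],[-0.32,0.055,0,0],[-0.395,0.068,-0.005,0],[-0.47,0.08,-0.017,0],[-0.54,0.093,-0.036,0],[-0.61,0.106,-0.063,0],[-0.675,0.117,-0.097,0],[-0.675,0.117,-0.097,0]]]}}

```text
clock: 32.25
tool_pos: [0.5861, -0.1766, 0.2125]
orientation: [180.0, 0.1, 170.0]
force: [0.6, 0.4, 1.2]
opening: 0.0003
gripper_force: 0.0
```

Run:
```python
from h import *
im=ctrl.snapshot('top');s=ctrl.snapshot('side')
cv2.imwrite('pics/lid1.png',np.hstack([cv2.resize(im[100:250,245:395,::-1],(400,400)),cv2.resize(s[95:245,235:385,::-1],(400,400))]))
```

```text
(no output)
```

View pics/lid1.png

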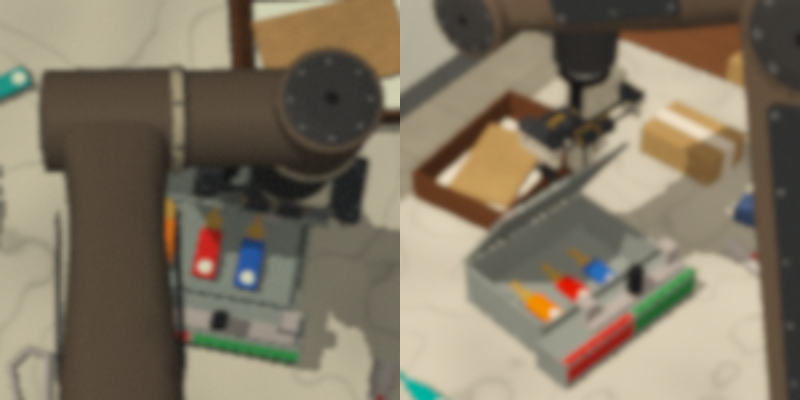

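The side panel shows the lid tilted to about 1 rad with the fingers behind it, and the keys undisturbed. I'll continue down the arc.

>>> {"method": "send_rows", "body": {"increments": [[[-0.063,0.011,-0.041,0],[-0.121,0.021,-0.087,0],[-0.174,0.031,-0.139,0],[-0.222,0.039,-0.197,0],[-0.264,0.047,-0.258,0],[-0.3,0.053,-0.324,0],[-0.329,0.058,-0.393,0],[-0.351,0.062,-0.465,0],[-0.366,0.065,-0.538,0],[-0.373,0.066,-0.6,0],[-0.373,0.066,-0.62,0],[-0.373,0.066,-0.62,0]]]}}

```text
clock: 33.85
tool_pos: [0.5112, -0.1635, 0.0886]
orientation: [-180.0, -0.0, 170.0]
force: [-8.4, 5.1, 21.8]
opening: 0.0004
gripper_force: 10.9
```

>>> {"method": "send_rows", "body": {"increments": [[[0,0,-0.015,0],[0,0,-0.03,0],[0,0,-0.03,0]]]}}

```text
clock: 34.22
tool_pos: [0.5114, -0.1636, 0.088]
orientation: [-179.9, 0.1, 170.1]
force: [-28.5, 15.7, 75.4]
opening: 0.0002
gripper_force: 37.2
```

The lid is firmly shut: the tip stopped at z = 0.088, matching the plate's top. I'll ease up, rise, and move over the lock grip at (0.442, -0.125).

>>> {"method": "send_rows", "body": {"increments": [[[0,0,0.04,0],[0,0,0.06,0],[0,0,0.3,0],[0,0,0.6,0],[-0.2,0.1,0.7,0],[-0.345,0.19,0.7,0],[-0.345,0.19,0.7,0],[-0.345,0.19,0.7,0]]]}}

```text
clock: 35.22
tool_pos: [0.4431, -0.1255, 0.2208]
orientation: [-180.0, -0.0, 170.0]
force: [0.6, 0.1, -0.6]
opening: 0.0005
gripper_force: 0.0
```

>>> {"method": "send_rows", "body": {"increments": [[[0,0,0,0],[0,0,0,0],[0,0,0,0],[0,0,0,0],[0,0,0,0]]], "jaw": 0.8}}

```text
clock: 35.85
tool_pos: [0.4427, -0.1255, 0.2212]
orientation: [-180.0, 0.0, 170.0]
force: [0.4, -0.4, -0.7]
opening: 0.0453
gripper_force: 0.0
```

Run:
```python
from h import *
print(ctrl.get_obs()['tool_pos'])
s=ctrl.snapshot('side')
cv2.imwrite('pics/lid2.png',cv2.resize(s[95:245,235:385,::-1],(500,500)))
```

```text
[ 0.44273561 -0.12554862  0.22116512]
```

View pics/lid2.png

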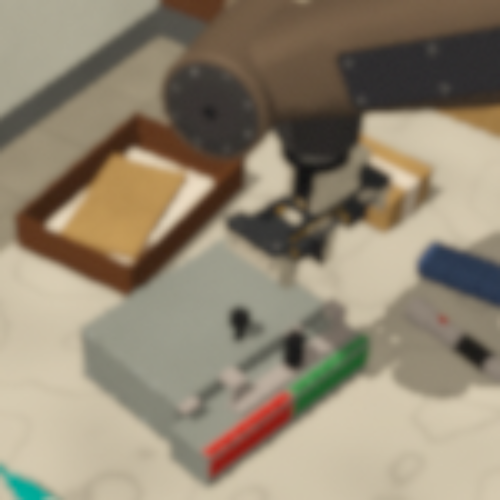

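The lid is flat shut and the grip (295,348) is at the green end. Now I grip it and slide it home.

>>> {"method": "send_rows", "body": {"increments": [[[0,0,0,0],[0,0,0,0],[0,0,-0.25,0],[0,0,-0.5,0],[0,0,-0.67,0],[0,0,-0.67,0]]]}}

```text
clock: 36.65
tool_pos: [0.4408, -0.1257, 0.0853]
orientation: [-179.9, -0.3, 169.9]
force: [1.1, 0.6, 0.7]
opening: 0.0699
gripper_force: 0.0
```

>>> {"method": "send_rows", "body": {"increments": [[[0,0,0,0],[0,0,0,0],[0,0,0,0],[0,0,0,0],[0,0,0,0],[0,0,0,0],[0,0,0,0],[0,0,0,0],[0,0,0,0],[0,0,0,0]]], "jaw": 0}}

```text
clock: 37.9
tool_pos: [0.4428, -0.1252, 0.0873]
orientation: [180.0, 0.0, 170.0]
force: [-1.5, 5.0, 3.5]
opening: 0.02
gripper_force: 30.0
```

>>> {"method": "send_rows", "body": {"increments": [[[0.009,0.05,0,0],[0.017,0.1,0,0],[0.026,0.15,0,0],[0.035,0.2,0,0],[0.043,0.245,0,0],[0.05,0.285,0,0],[0.052,0.295,0,0],[0.052,0.295,0,0]]]}}

```text
clock: 38.9
tool_pos: [0.4535, -0.0661, 0.0873]
orientation: [180.0, 0.0, 170.0]
force: [1.7, 1.1, 4.0]
opening: 0.0198
gripper_force: 30.0
```

>>> {"method": "send_rows", "body": {"increments": [[[0.002,0.01,0,0],[0.003,0.02,0,0],[0.003,0.02,0,0]]]}}

```text
clock: 39.28
tool_pos: [0.4534, -0.0657, 0.0873]
orientation: [-179.7, -0.0, 170.0]
force: [6.2, -24.7, 0.5]
opening: 0.02
gripper_force: 30.0
```

It's at the red stop. I'll ease off, release and retreat.

>>> {"method": "send_rows", "body": {"increments": [[[-0.003,-0.015,0,0],[-0.003,-0.015,0,0]]]}}

```text
clock: 39.52
tool_pos: [0.4534, -0.066, 0.0873]
orientation: [-180.0, 0.0, 169.9]
force: [4.1, -6.8, 0.8]
opening: 0.0199
gripper_force: 30.0
```

>>> {"method": "send_rows", "body": {"increments": [[[0,0,0,0],[0,0,0,0],[0,0,0,0],[0,0,0,0],[0,0,0,0],[0,0,0,0],[0,0,0.3,0],[0,0,0.6,0],[0,0,0.9,0],[0,0.5,0.9,0],[0,0.9,0.9,0],[0,0.9,0.9,0]]], "jaw": 0.8}}

```text
clock: 41.02
tool_pos: [0.4528, 0.1163, 0.2676]
orientation: [179.9, 0.0, 169.9]
force: [0.9, -0.4, -0.0]
opening: 0.0704
gripper_force: 0.0
```

>>> {"method": "send_rows", "body": {"increments": [[[0,0.3,0,0],[0,0.6,0,0],[0,0.9,0,0],[0,0.9,0,0],[0,0.9,0,0]]]}}

```text
clock: 41.65
tool_pos: [0.4528, 0.2945, 0.2667]
orientation: [-179.9, -0.0, 170.0]
force: [-0.5, 0.3, 1.0]
opening: 0.0701
gripper_force: 0.0
```

Run:
```python
from h import *
im=ctrl.snapshot('top');s=ctrl.snapshot('side')
cv2.imwrite('pics/fin.png',np.hstack([cv2.resize(im[115:255,255:395,::-1],(400,400)),cv2.resize(s[95:245,235:385,::-1],(400,400))]))
```

```text
(no output)
```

View pics/fin.png

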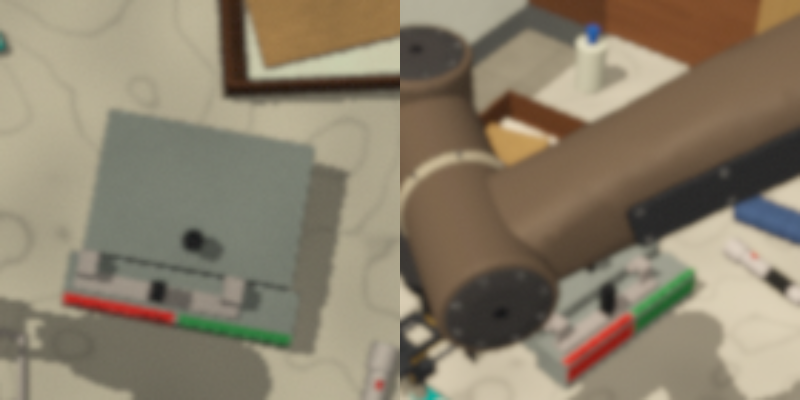

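The lid is shut, the grip (158,292) is at the red end and the claws are over the tabs, so I'm handing in.

```bash
python3 -c "
from plant import ctrl
print(ctrl.close_job())"
```

```text
the job is handed in; nothing more can be done
None
```

The job is handed in (no verdict returned): the blue, red and orange keys, the only ones present, are in the case, the lid is shut, the lock slide is at its red stop, and the arm never came near the bystanders.

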